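Shut the hinged spice tins and stow them in the rack tier

ROBOT

A 6-joint arm with a two-finger parallel gripper is mounted at the origin on the work surface. World frame = base frame: x ahead of the robot, y to its left, z up, the work surface at z = 0. Lengths are in mm, angles in rad, forces in N, time in s.
With the tool pointing down it reaches from about 275 to 825 mm from the base axis. Payload 5.2 kg.
Tool frame: the origin (TCP) lies between the finger pads; the fingertips stand 14 mm ahead of it and the grasp point (between the pads) lies 5 mm behind it (r.nose_length is the distance from the TCP to the fingertips, in mm); z points along the fingers, y is the direction in which the jaws open and shut (so a half turn about z gives the same grasp; the last joint's range is limited). The gripper opens to 93 mm and grips with 3 to 60 N. Pads are 15 mm wide; open, the fingers measure 128 mm over their backs; the gripper's body (75 mm by 188 mm) begins 65 mm behind the grasp point.
Start: joints at [0.984, 0.259, 1.535, -0, 1.348, -0.203], TCP at [205.925, 510, 232.653] pointing down, gripper open.
Joint ranges: [-3.14, 3.14], [-0.91, 2.08], [0.19, 2.58], [-1.22, 4.36], [0.22, 2.71], [-3.12, 3.12]. Speed limits (rad/s): [2.57, 2.57, 3.14, 3.14, 3.14, 3.14].

INTERFACE

Orientations are given as a 3x3 rotation matrix whose columns are the frame's x, y, z axes.
In Python, from rig import r gives the robot as it stands. The module is installed in compiled form; this text tells all that it offers. Calls block until the motion is done:
- r.move_to(position, orientation): joint-space move of the TCP to a pose.
- r.move_linear(position, ori=None, v=150, f_stop=None): straight line of the TCP; ori=None keeps the orientation; v is the mean speed in mm/s. With f_stop (N) it stops when the force on the tool has changed by that much, and returns True; else False.
- r.movej(angles): joint-space move.
- r.open() and r.close(effort=None): open the fingers fully, or close them until they stop; effort is the grip in N (None keeps the last).
- r.wait(seconds).
- r.inverse_kinematics(position, orientation): joint angles nearest the present ones, or None.
- r.grab_frame(name): name is "side" or "top"; returns the picture (420x560x3 uint8, red, green, blue); there is no depth.
- r.camera_info(name): a dict with "fx", "fy", "cx", "cy" (pixels), "k1" (the pictures are not rectified: a ray, as slopes to the right and down, at radius r is drawn at 1 + k1 r^2 times it, then the intrinsics apply), "extrinsics" (4x4, takes a point from camera to world coordinates). Camera axes: x right, y up, looking along -z (the intrinsics and any distortion apply to the point x, -y, -z); pixel columns grow to the right and rows downward; lengths in mm; the calibration is good to about 2 mm. A picture is of the moment at which its call begins. camera_info takes no time and is no camera call.
A pose or a line that the arm cannot do raises r.MotionError and nothing moves.
- r.finish_job(): hands the job in, once; it reports no verdict.
Readings, each from a call of its own:
- r.current_time_s(): time.
- r.current_q(): joint angles.
- r.current_joint_velocities(): joint speeds.
- r.current_joint_efforts(): joint torques, N m.
- r.current_tool_pos(): TCP position.
- r.current_eef_rot(): TCP orientation.
- r.current_wrist_force(): force on the tool from outside, world axes, zero at the start.
- r.current_moment(): the same for the moment, N m.
- r.current_finger_gap(): opening from 0.0 (shut) to 1.0 (fully open).
Only numpy, scipy, OpenCV 4.12 (cv2) and the standard library are available. Lean on these libraries where they do the work, as an engineer would, in place of code of your own. Each camera call takes 0.05 s, during which the arm holds its last target. There are 200 camera calls.

TASK

Fold the lids of both spice tins fully shut and slide the tins under the deck of the low turquoise rack tier standing by itself, one in each lane, until neither sticks out of its open front. Keep the tins upright, and leave the jar, wooden spoon, strainer and saucepan lid where they are.

Things in the scene. Friction and masses are not known exactly. Their poses are not given: they have to be found in the camera images.
- tin_a_mid (a point): centre of the spice tin with the red lid: loose aluminium box, 52 mm along x, 90 mm along y, 40 mm high with the lid shut (open-topped body 33 mm + lid 7 mm), about 0.2 kg. The point is half-way up, 20 mm above its underside. Its lid is hinged along the long +x side, at x = +26 mm and 33 mm above the underside.
- tin_b_mid (a point): centre of the spice tin with the yellow lid: loose aluminium box, 52 mm along x, 90 mm along y, 40 mm high with the lid shut (open-topped body 33 mm + lid 7 mm), about 0.2 kg. The point is half-way up, 20 mm above its underside. Its lid is hinged along the long +x side, at x = +26 mm and 33 mm above the underside.
- tin_a: the red-lidded tin itself; origin at the centre of its underside, same axes as tin_a_mid
- tin_b: the yellow-lidded tin itself; origin at the centre of its underside, same axes as tin_b_mid
- lid_a (a joint): opening angle of the red lid, rad: 0 = fully shut and flat on the tin, 1.57 = standing upright, stops at 0 and 2.0. The lid is 50 x 88 x 7 mm; a light friction hinge (about 0.012 N m, under 1 N at the free edge) lets it stay where it is left, so it must be pressed right down. There is no latch.
- lid_b (a joint): opening angle of the yellow lid, rad: 0 = fully shut and flat on the tin, 1.57 = standing upright, stops at 0 and 2.0. The lid is 50 x 88 x 7 mm; a light friction hinge (about 0.012 N m, under 1 N at the free edge) lets it stay where it is left, so it must be pressed right down. There is no latch.
- lid_a_edge (a point): middle of the free long edge of the red lid, 51 mm from the hinge line
- lid_b_edge (a point): middle of the free long edge of the yellow lid, 51 mm from the hinge line
- tier: low turquoise plastic rack tier standing by itself, fixed to the counter: 140 mm along its x, 98 mm along its y, 51 mm high; origin at the centre of its footprint, z = 0. No floor: tins slide on the bare counter. Slatted deck, underside at 46 mm, so an open lid cannot pass. Side and back walls 4 mm; back inner face at y = +45 mm. A tin fully home has its centre at its y = -4 to 0 mm.
- lane_1 (a point): middle of the mouth of one lane of the tier, on the counter, at the tier's x = -34 mm, y = -49 mm (open front). Tins go in along the tier's +y with their long side along y. The lane is 64 mm wide and 94 mm deep; a divider 4 mm thick and 14 mm high at the tier's x = 0 parts the lanes.
- lane_2 (a point): the same for the other lane, at the tier's x = +34 mm, y = -49 mm
- jar_mid (a point): centre of the glass jar with a red twist cap, 64 mm across, 110 mm high, loose, a bystander
- spoon: wooden spoon, 260 mm long, lying along its x, loose, a bystander
- strainer: steel tea strainer, bowl 72 mm across and 28 mm high centred on its origin, handle 145 mm along its +x, loose, a bystander
- pan_lid: aluminium saucepan lid lying flat, 180 mm across, black knob top at 46 mm, origin at the centre of its underside, loose, a bystander

How it is judged:
By the outcome, as a careful person would: the job done as asked, in the order asked, and still so for the second after the job is handed in, with the robot touching nothing.
It also fails if it takes over 72 s, if anything falls off the work surface, if the arm or the gripper's body presses on something with over 40 N, if the wrist force passes 120 N, or if a joint passes its speed limit or range.

## Working session

There is one attempt and no reset: what is moved stays moved. The work goes in short steps, each a Python script; the robot and the scene stay as the last script left them, time stands still between calls to the robot, and variables do not carry over. Pictures are saved under pics/ and viewed, about 8 in all and at most 12, crops included, and the job is handed in when it is done.

```bash
mkdir -p pics
python3 - <<'E'
from rig import r
import cv2
for n in("top","side"):
    cv2.imwrite(f"pics/{n}0.png",cv2.resize(r.grab_frame(n)[:,:,::-1],(800,600),interpolation=cv2.INTER_CUBIC))
    c=r.camera_info(n);print(n,{k:c[k] for k in c if k!='extrinsics'});print(c['extrinsics'])
E
```

```text
top {'fx': 520.2964030029323, 'fy': 520.2964030029323, 'cx': 277.6123917980184, 'cy': 210.6379621166947, 'k1': -0.20109916658225935}
[[ 2.42175750e-02  9.89210293e-01 -1.44487045e-01  3.92163491e+02]
 [-9.99704108e-01  2.42930967e-02 -1.24182703e-03 -1.19620928e+02]
 [ 2.28160967e-03  1.44474366e-01  9.89505913e-01  1.18388634e+03]
 [ 0.00000000e+00  0.00000000e+00  0.00000000e+00  1.00000000e+00]]
side {'fx': 386.54996390338397, 'fy': 386.54996390338397, 'cx': 276.59312982639347, 'cy': 206.2869117116605, 'k1': -0.10832081322228695}
[[-9.97684433e-01  5.18576080e-02 -4.40063790e-02  5.03456378e+02]
 [-6.79972399e-02 -7.46579867e-01  6.61811815e-01  5.08490910e+02]
 [ 1.46570110e-03  6.63271657e-01  7.48377285e-01  7.75064634e+02]
 [ 0.00000000e+00  0.00000000e+00  0.00000000e+00  1.00000000e+00]]
```

View pics/top0.png

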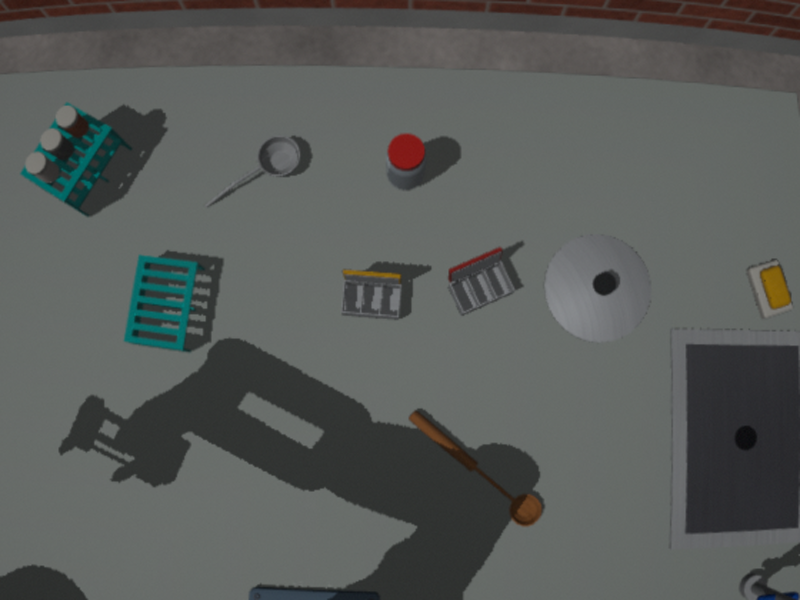

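View pics/side0.png

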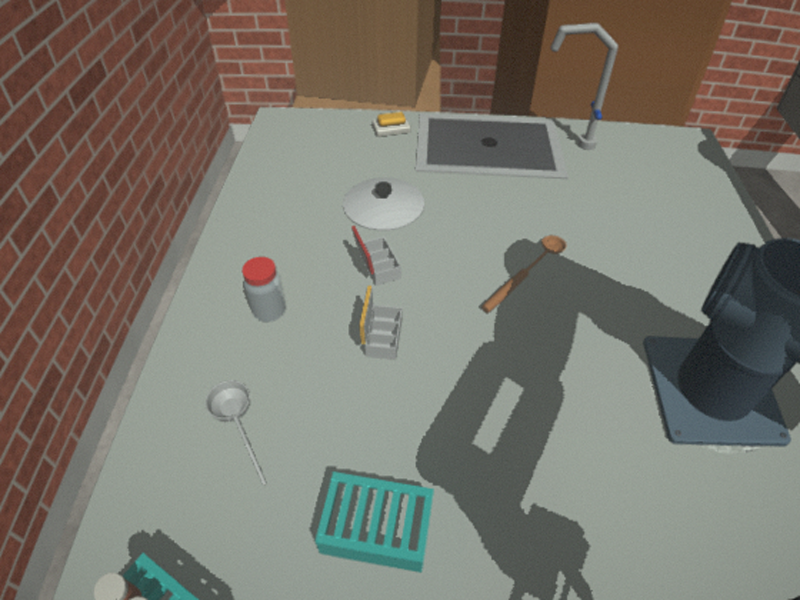

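Top view: the tier is at (160,303), the yellow tin at (372,297), the red tin at (485,283), both lids upright on the far (+x) side. The side view shows a solid wall on the tier's near (+y) face, so its mouth seems to face -y, toward the tins. I'll zoom in to measure.

Run:
```python
from rig import r
import cv2,numpy as np
t=r.grab_frame("top");s=r.grab_frame("side")
cv2.imwrite("pics/t.png",t[:,:,::-1]);cv2.imwrite("pics/s.png",s[:,:,::-1])
def crop(im,x,y,w,h,f):return cv2.resize(im[y:y+h,x:x+w,::-1],(w*f,h*f),interpolation=cv2.INTER_CUBIC)
a=np.vstack([np.hstack([crop(t,80,170,80,80,5),crop(s,215,325,80,80,5)]),crop(t,230,165,160,40*1+20,5)[:200*1+100]])
a=np.hstack([crop(t,80,170,80,80,5),crop(s,218,325,80,80,5)])
b=crop(t,230,165,140,60,5);b=cv2.copyMakeBorder(b,0,0,0,a.shape[1]-b.shape[1],cv2.BORDER_CONSTANT)
cv2.imwrite("pics/c1.png",np.vstack([a,b])[:600] if 0 else cv2.resize(np.vstack([a,b]),None,fx=.85,fy=.85))
cv2.imwrite("pics/c2.png",crop(s,240,155,50,100,6))
```

```text
(no output)
```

View pics/c1.png

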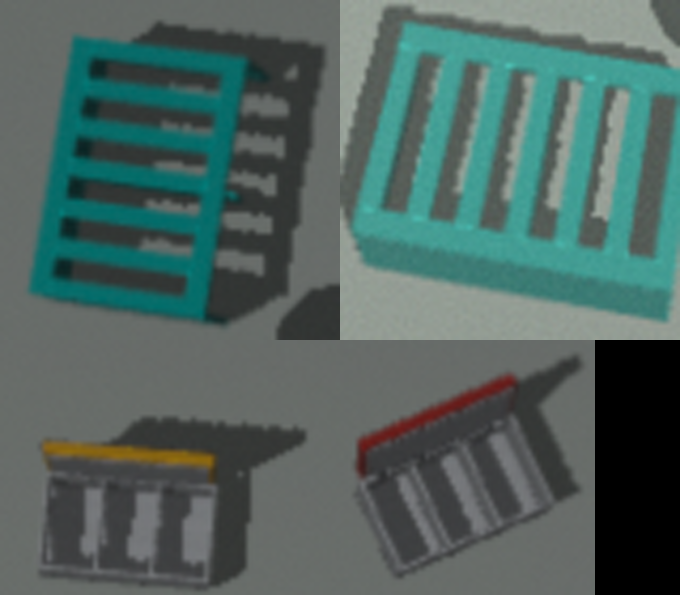

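View pics/c2.png

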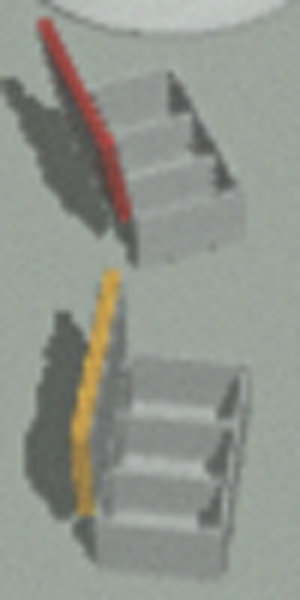

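```bash
cat > h.py <<'E'
from rig import r
import cv2,numpy as np
from scipy.optimize import least_squares
def rays(n,p):
    c=r.camera_info(n);K=np.array([[c['fx'],0,c['cx']],[0,c['fy'],c['cy']],[0,0,1.]])
    u=cv2.undistortPoints(np.array(p,float).reshape(-1,1,2),K,np.array([c['k1'],0,0,0])).reshape(-1,2)
    E=c['extrinsics'];d=np.c_[u[:,0],-u[:,1],-np.ones(len(u))]@E[:3,:3].T
    return E[:3,3],d
def onz(n,p,z):
    o,d=rays(n,p);return (o+d*((z-o[2])/d[:,2])[:,None])[:,:2]
def rect(P,w,l,a0):
    "P corners in order (-,-),(+,-),(+,+),(-,+) -> x,y,yaw, rms"
    L=np.array([[-w,-l],[w,-l],[w,l],[-w,l]])/2
    f=lambda q:(L@np.array([[np.cos(q[2]),np.sin(q[2])],[-np.sin(q[2]),np.cos(q[2])]])+q[:2]-P).ravel()
    s=least_squares(f,[*P.mean(0),a0]);return s.x.round(3),np.sqrt(np.mean(s.fun**2)).round(1)
E
python3 - <<'E'
from h import *
def cp(p,ox,oy,s,yo=0,xo=0):
    p=np.array(p,float)-[xo,yo];return (p+.5)/s-.5+[ox,oy]
# order for tier: (-x,-y)=BR,(+x,-y)=TR,(+x,+y)=TL,(-x,+y)=BL
P=onz("top",cp([(205,320),(248,57),(75,38),(30,292)],80,170,4.25),51)
print("tier",P.round(),rect(P,140,98,0))
P=onz("side",cp([(680,262),(690,70),(405,22),(355,215)][:],218,325,4.25,0,340),51)
print("tier side corners",P.round())
Y=onz("top",cp([(212,585),(217,485),(43,473),(38,572)],230,165,4.25,340),33)
print("b",Y.round(),rect(Y,52,90,0))
R=onz("top",cp([(552,505),(513,418),(358,487),(398,575)],230,165,4.25,340),33)
print("a",R.round(),rect(R,52,90,.4))
for n,p,z in (("b z0 near face",[(98,565),(222,578)],0),("b rim near face",[(97,522),(230,545)],33),("a z0 near",[(137,266),(240,238)],0)):
    print(n,onz("side",cp(p,240,155,6),z).round())
E
```

```text
tier [[473. 212.]
 [613. 198.]
 [621. 294.]
 [484. 309.]] (array([ 5.47715e+02,  2.53333e+02, -1.04000e-01]), np.float64(0.6))
tier side corners [[479. 298.]
 [477. 212.]
 [610. 198.]
 [619. 289.]]
b [[ 534. -123.]
 [ 587. -124.]
 [ 592.  -32.]
 [ 539.  -31.]] (array([ 5.62953e+02, -7.77940e+01, -4.10000e-02]), np.float64(0.9))
a [[ 581. -302.]
 [ 628. -281.]
 [ 588. -199.]
 [ 542. -221.]] (array([ 5.84650e+02, -2.50723e+02,  4.44000e-01]), np.float64(0.5))
b z0 near face [[590. -35.]
 [539. -32.]]
b rim near face [[589. -33.]
 [536. -25.]]
a z0 near [[ 589. -201.]
 [ 544. -222.]]
```

Tier is at (548,253), yaw -0.10, mouth toward -y. Tin b is at (563,-78), yaw -0.04. Tin a is at (585,-251), yaw 0.44. The fits to the known sizes are within 1 mm, and the side camera agrees to a few mm. Lids first.

```bash
cat >> h.py <<'E'
TIER=(547.7,253.3,-.104);B=(563.,-77.8,-.041);A=(584.6,-250.7,.444)
def rot(a):return np.array([[np.cos(a),-np.sin(a),0],[np.sin(a),np.cos(a),0],[0,0,1]])
def loc(F,x,y,z):return rot(F[2])@[x,y,z]+[F[0],F[1],0]
def tool(jaw,tilt=0):
    "tool down, jaw axis at world angle jaw; tilt leans the tips toward jaw+90deg. Half turn with the smaller last joint."
    best=None
    for k in (0,np.pi):
        y=rot(jaw+k)@[1,0,0];f=rot(jaw)@[0,1,0]
        z=np.cos(tilt)*np.array([0,0,-1])+np.sin(tilt)*f
        R=np.c_[np.cross(y,z),y,z]
        q=r.inverse_kinematics([550,0,250],R)
        if q is not None and (best is None or abs(q[5])<best[0]):best=(abs(q[5]),R)
    return best[1]
N=r.nose_length
def say(*a):print(round(r.current_time_s(),1),*a,r.current_wrist_force().round(1) if hasattr(r.current_wrist_force(),'round') else r.current_wrist_force())
E
python3 - <<'E'
from h import *
print(N)
r.close(10)
for n,F in (("b",B),("a",A)):
    R=tool(F[2]+np.pi/2); H=26
    T=lambda x,z:loc(F,x,0,z+N)
    r.move_to(T(H+55,130),R)
    r.move_linear(T(H+55,68),v=200);say(n,"behind")
    r.move_linear(T(H-32,68),v=120);say("swept")
    print(r.move_linear(T(H-34,36),v=50,f_stop=8),r.current_tool_pos()[2]-N);say("pressed")
    r.move_linear(T(H-34,130),v=250)
r.open();say("end")
t=r.grab_frame("top");s=r.grab_frame("side")
f=lambda im,x,y,w,h,k:cv2.resize(im[y:y+h,x:x+w,::-1],(w*k,h*k),interpolation=cv2.INTER_CUBIC)
cv2.imwrite("pics/c3.png",np.hstack([f(t,230,165,100,90,5)[:450,:480],f(s,235,150,60,90,5)]))
E
```

```text
14.0
4.7 b behind [-0.1  0.3  0.3]
5.6 swept [-0.5  0.2  1.8]
True 40.109617140027495
6.2 pressed [-2.7  0.5  7.6]
7.8 a behind [ 0.4 -0.9  0.7]
8.7 swept [-0.9 -0.2  0.3]
True 40.146122645262466
9.3 pressed [-2.   1.7  7.1]
11.3 end [ 0.1  0.1 -0. ]
```

View pics/c3.png

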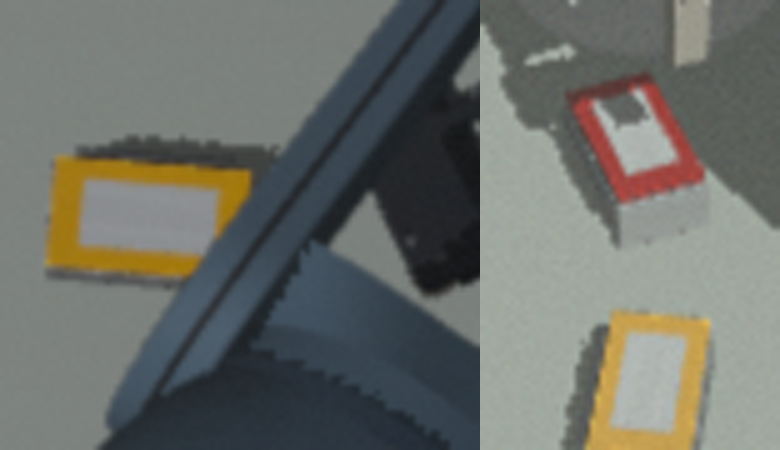

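Both lids were pressed to z = 40 and look shut (yellow at (150,215) in the top crop, red at (637,140) in the side crop). I'll recompute the tin poses from these corners before grasping.

Run:
```python
from h import *
def cp(p,ox,oy,s,xo=0):
    p=np.array(p,float)-[xo,0];return (p+.5)/s-.5+[ox,oy]
print("b top TL TR BL",onz("top",cp([(55,157),(250,172),(47,265)],230,165,5),40).round(1).tolist())
P=onz("side",cp([(650,78),(570,97),(617,200),(703,180)],235,150,5,480)[:],40)
# image right = -x ; near = +y -> order (-,-)=650,78 ; (+,-)=570,97 ; (+,+)=617,200 ; (-,+)=703,180
print("a side",P.round().tolist(),rect(P,50,88,.44))
print("b side far edge (+x,-x)",onz("side",cp([(612,313),(710,320)],235,150,5,480),40).round(1).tolist())
L=lambda F:[loc(F,sx*25,sy*44-0,0)[:2].round(1).tolist() for sx,sy in((1,1),(1,-1),(-1,1))]
print("pred b",L(B))
```

```text
b top TL TR BL [[590.2, -34.8], [585.5, -122.0], [541.5, -32.9]]
a side [[580.0, -294.0], [623.0, -275.0], [589.0, -198.0], [545.0, -216.0]] (array([ 5.84048e+02, -2.45595e+02,  4.09000e-01]), np.float64(1.4))
b side far edge (+x,-x) [[584.3, -119.1], [535.0, -117.9]]
pred b [[589.8, -34.9], [586.2, -122.8], [539.8, -32.8]]
```

```bash
cat >> h.py <<'E'
G=5  # tip height at the grasp
def stow(F,lx,via=None,py=-25):
    R=tool(F[2]);Rt=tool(TIER[2])
    r.move_to(loc(F,0,py,110+N),R)
    r.move_linear(loc(F,0,py,G+N),v=200,f_stop=15);say("down")
    r.close(15);say("grip gap",r.current_finger_gap())
    r.move_linear(loc(F,0,py,G+4+N),v=50)
    M=lambda yc,z:loc(TIER,lx,yc+py,z+N)
    if via is not None:r.move_linear([*via,G+4+N],Rt,v=200)
    r.move_linear(M(-112,G+4),Rt,v=200)
    r.move_linear(M(-112,G+.5),v=50);say("at mouth",r.current_finger_gap())
    print(r.move_linear(M(-38,G+.5),v=80,f_stop=12));say("in",r.current_tool_pos())
    r.open()
    r.move_linear(M(-38,90),v=250);say("up")
def push(lx,y0=-115,z=15,t=np.radians(25),y1=-43):
    R=tool(TIER[2],t);zz=R[:,2]
    T=lambda y,h:loc(TIER,lx,y-7.5*np.cos(t),h)-N*zz
    r.close(10)
    r.move_to(T(y0,90),R);r.move_linear(T(y0,z),v=200)
    hit=r.move_linear(T(y1,z),v=60,f_stop=6)
    d=r.current_tool_pos()-T(0,z);say("push",hit,"front y",round(float(d@loc((0,0,TIER[2]),0,1,0)),1))
    r.move_linear(T(y0,z),v=200);r.move_linear(T(y0,100),v=250)
E
python3 - <<'E'
from h import *
stow(B,34)
t=r.grab_frame("top");s=r.grab_frame("side")
f=lambda im,x,y,w,h,k:cv2.resize(im[y:y+h,x:x+w,::-1],(w*k,h*k),interpolation=cv2.INTER_CUBIC)
cv2.imwrite("pics/c4.png",np.hstack([f(t,80,160,100,120,4),f(s,200,270,100,120,4)]))
E
```

```text
12.9 down [ 0.6 -0.1  0.4]
13.6 grip gap 0.5553533376044579 [-0.1  0.1  2.6]
15.3 at mouth 0.5563976731230624 [-1.1 -0.1 -2.5]
False
16.4 in [574.88290296 186.76541655  19.40987563] [ 0.1 -0.2 -3. ]
17.7 up [ 0.2  0.2 -0.7]
```

View pics/c4.png

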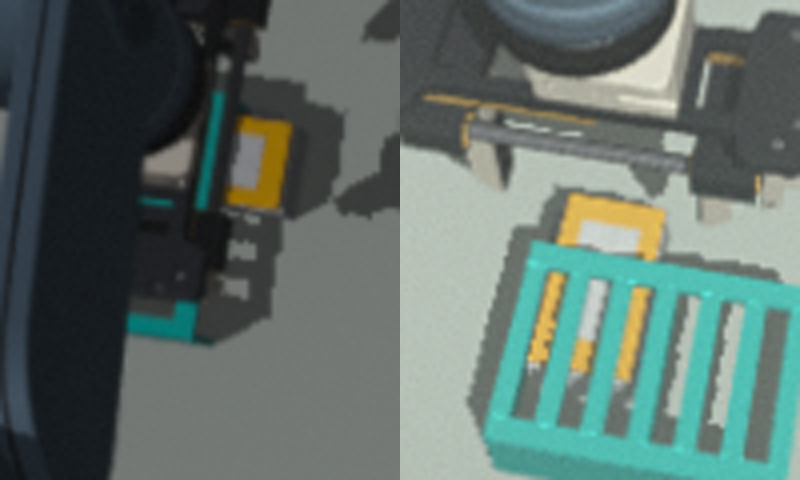

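The yellow tin (side crop 610,225) is straight in its lane, lid shut, about 37 mm sticking out. Next I'll push it home, then bring the red one to lane 1.

Run:
```python
from h import *
push(34)
r.open()
stow((584.6,-249.,.44),-34,via=(550,-60))
push(-34)
r.movej([0.3,0.0,1.3,0,1.6,0]) if 0 else r.move_to([400,-150,250],tool(0))
say("clear")
t=r.grab_frame("top");s=r.grab_frame("side")
cv2.imwrite("pics/t5.png",t[:,:,::-1]);cv2.imwrite("pics/s5.png",s[:,:,::-1])
f=lambda im,x,y,w,h,k:cv2.resize(im[y:y+h,x:x+w,::-1],(w*k,h*k),interpolation=cv2.INTER_CUBIC)
cv2.imwrite("pics/c5.png",np.hstack([f(t,80,165,80,90,5),f(s,218,315,80,90,5)]))
```

```text
21.6 push True front y -45.7 [-0.3 -1.9  2.6]
26.1 down [-0.4 -0.2  0.3]
26.9 grip gap 0.5564466525036036 [-0.5  0.5  1. ]
29.7 at mouth 0.5567004590846266 [ 0.1 -0.5 -2.3]
False
30.8 in [507.24369685 193.86815258  19.4363288 ] [-0.4 -0.2 -4. ]
32.1 up [-0.3 -0.3 -0.5]
35.9 push True front y -45.4 [-0.2 -2.7  2.5]
38.1 clear [ 0.5 -0.3 -0.1]
```

View pics/c5.png

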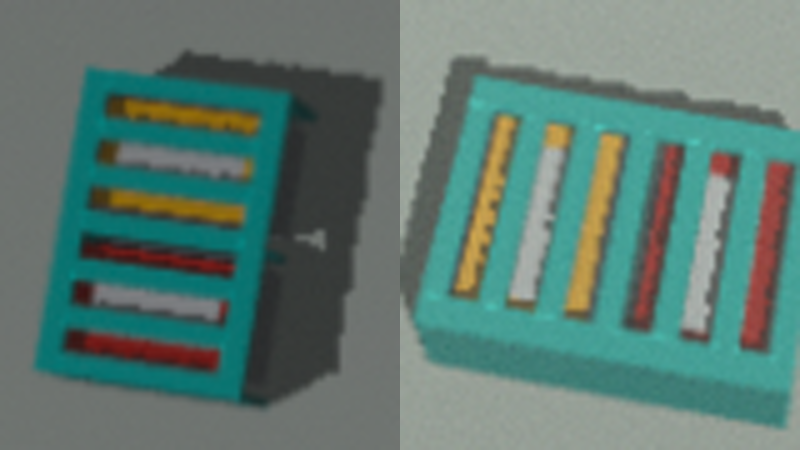

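View pics/t5.png

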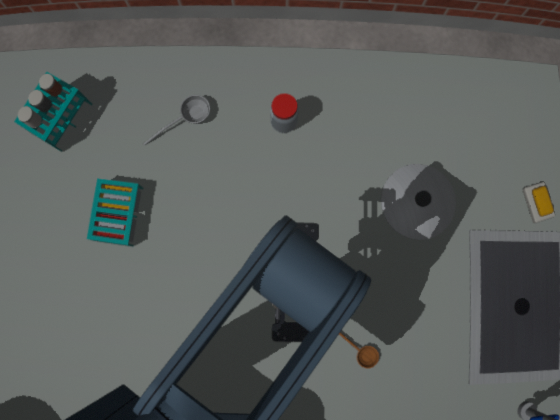

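Both tins fill their lanes behind the deck's front edge, with lids flat (slots at (180,110)–(150,350) in the crop). In the full view the jar, strainer, pan lid and the visible end of the spoon are where they started.

```bash
python3 -c "
from rig import r
print(r.current_time_s(),r.current_wrist_force());r.finish_job()"
```

```text
38.2 [ 0.0756059  -0.08684152  0.95435271]
the job is handed in; nothing more can be done
```

Both lids are shut and both tins are under the deck of the turquoise tier, upright. The yellow tin is in lane 2 and the red one in lane 1. I handed the job in at 38.2 s.

- **Lids:** I folded each lid over with the closed fingers and pressed it down with about 8 N. The fingertips stopped at 40.1 mm on both, which is the shut height. The last pictures show the lids flat, but I did not measure their height again under the deck.
- **Tins:** I gripped each tin, carried it just off the counter and slid it part-way in, then pushed it home with tilted fingers until the push force stopped the move. The front faces ended at about -45.7 mm (yellow) and -45.4 mm (red), measured along the tier's y. That is about 3 mm behind the mouth at -49 mm, against a calibration good to about 2 mm. The last pictures show neither tin sticking out.
- **Other objects:** In the last picture the jar, strainer and saucepan lid are where they started. The arm hid part of the spoon; the end I could see had not moved.

No check failed. The only disagreement was between the cameras: they differed by up to about 5 mm on the red tin's y. I used nearly the top camera's value, and the grasp was good.

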